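# Make up a dead weight on the watchmaker's bench scale

## Task

Make up the dead weight for glueing a watch crystal: thread the brass ring weights onto the post of the blue bench scale one at a time, feeling for the post, and lower each one gently all the way down before letting it go, until the needle rests in the green sector of the dial. Never press or drop anything so that the needle passes the red mark, and leave the rings you do not need and everything else on the bench where they are.

Things in the scene. Friction and masses are not known exactly. Their poses are not given: they have to be found in the camera images.
- ring1: brass ring weight, a plain flat ring of outer diameter 40 mm, hole diameter 14 mm, height 14 mm, about 120 g (each may differ by 10 %); one of four alike (ring1 to ring4), lying flat on the cutting mat, at least 40 mm clear of its neighbours. Origin: centre of its underside, z up along its axis.
- ring2: brass ring weight, a plain flat ring of outer diameter 40 mm, hole diameter 14 mm, height 14 mm, about 120 g (each may differ by 10 %); one of four alike (ring1 to ring4), lying flat on the cutting mat, at least 40 mm clear of its neighbours. Origin: centre of its underside, z up along its axis.
- ring3: brass ring weight, a plain flat ring of outer diameter 40 mm, hole diameter 14 mm, height 14 mm, about 120 g (each may differ by 10 %); one of four alike (ring1 to ring4), lying flat on the cutting mat, at least 40 mm clear of its neighbours. Origin: centre of its underside, z up along its axis.
- ring4: brass ring weight, a plain flat ring of outer diameter 40 mm, hole diameter 14 mm, height 14 mm, about 120 g (each may differ by 10 %); one of four alike (ring1 to ring4), lying flat on the cutting mat, at least 40 mm clear of its neighbours. Origin: centre of its underside, z up along its axis.
- scale: blue bench spring scale, housing 230 (x) x 140 (y) x 60 mm high, fixed. Origin: centre of its underside, z up, x from the pan end to the dial end. A steel pan (disc, diameter 64 mm, 4 mm thick) stands 62 mm along -x on a sprung stem in a slot along y. From its middle rises an aluminium post, diameter 12 mm, 50 mm high above the pan's top, rim rounded by 1 mm.
- slot_end (a point): point at the -y end of the slot in the housing's top, 60 mm above the bench; axes as the scale's. Pan and post are clamped somewhere along the slot, differently each time: the post's axis stands 3 to 18 mm from this point along +y (0 along x) and does not move sideways. Its exact place is not measured: feel for it with a ring.
- pan_zero (a point): point on the slot's middle line (10.5 mm along +y from slot_end), 99 mm above the bench: the height of the pan's top with the needle at 0; the post's top is then 149 mm above the bench. Both sink straight down 4.9 mm per rad of the needle. The rings fit over the post with 1 mm play all round and stack on the pan. This point is fixed to the housing.
- dial (a point): middle of the round white dial, diameter 110 mm, face up, 64 mm above the bench, 52 mm along the scale's +x. A green sector runs from needle value 2.125 to 2.825, a single red mark lies at 4.5; black ticks every 0.5.
- needle (a joint): red needle, rad: 0 points from the dial's middle to the pan, growing clockwise from above. It shows the whole load on the spring, 1 rad per 200 g (1.96 N), hand pressure included. The pan's hidden weight makes it start at 0.65 to 1.3; each ring adds about 0.6. Green is 2.125 to 2.825 (two or three rings), red mark 4.5, end stop 5.5. It settles within 0.5 s.
- cushion: grey plastic case cushion, a ring of outer diameter 44 mm, hole 30 mm, height 12 mm, lying among the brass rings on the mat; not a weight, to be left alone. Origin: centre of its underside.
- loupe: red eye loupe standing on the bench, diameter 36 mm, 26 mm high, to be left alone. Origin: centre of its underside.
- screwdriver: screwdriver with red handle, 130 mm long, lying on the bench, to be left alone.
- spraycan: small spray can, diameter 52 mm, 90 mm high, standing at the far edge, to be left alone. Origin: centre of its underside.
- blower: blue blower bulb, diameter 54 mm, 85 mm high, standing at the far edge, to be left alone. Origin: centre of its underside.
- partsbin: white open parts bin 90 x 120 x 40 mm high at the far edge, to be left alone. Origin: centre of its underside.
- watchcase: steel watch case, diameter 42 mm, 12 mm high, on a sheet of paper at the left, to be left alone. Origin: centre of its underside.
- mat: dark cutting mat with grid lines, 240 (x) x 290 (y) x 3 mm thick, fixed; the rings lie on it. Origin: centre of its underside.

How it is judged (in metres and radians):
On the way, in this order (a step that is already met when the one before it is completed fails the run):
1. a first brass ring, alone, is threaded fully down on the post, flat and let go ((((horizontal distance between ring1 and pan_zero below 0.012 m and height (world z) of ring1 below 0.125 m and angle between ring1's own z axis and vertical below 0.1 rad) and contact force between the fingers and ring1 below 0.05 N) or ((horizontal distance between ring2 and pan_zero below 0.012 m and height (world z) of ring2 below 0.125 m and angle between ring2's own z axis and vertical below 0.1 rad) and contact force between the fingers and ring2 below 0.05 N) or ((horizontal distance between ring3 and pan_zero below 0.012 m and height (world z) of ring3 below 0.125 m and angle between ring3's own z axis and vertical below 0.1 rad) and contact force between the fingers and ring3 below 0.05 N) or ((horizontal distance between ring4 and pan_zero below 0.012 m and height (world z) of ring4 below 0.125 m and angle between ring4's own z axis and vertical below 0.1 rad) and contact force between the fingers and ring4 below 0.05 N))), for 0.2 s.
2. a second brass ring is threaded fully down on top of it, flat and let go (((((horizontal distance between ring1 and pan_zero below 0.012 m and height (world z) of ring1 below 0.125 m and angle between ring1's own z axis and vertical below 0.1 rad) and contact force between the fingers and ring1 below 0.05 N) and ((horizontal distance between ring2 and pan_zero below 0.012 m and height (world z) of ring2 below 0.125 m and angle between ring2's own z axis and vertical below 0.1 rad) and contact force between the fingers and ring2 below 0.05 N)) or (((horizontal distance between ring1 and pan_zero below 0.012 m and height (world z) of ring1 below 0.125 m and angle between ring1's own z axis and vertical below 0.1 rad) and contact force between the fingers and ring1 below 0.05 N) and ((horizontal distance between ring3 and pan_zero below 0.012 m and height (world z) of ring3 below 0.125 m and angle between ring3's own z axis and vertical below 0.1 rad) and contact force between the fingers and ring3 below 0.05 N)) or (((horizontal distance between ring1 and pan_zero below 0.012 m and height (world z) of ring1 below 0.125 m and angle between ring1's own z axis and vertical below 0.1 rad) and contact force between the fingers and ring1 below 0.05 N) and ((horizontal distance between ring4 and pan_zero below 0.012 m and height (world z) of ring4 below 0.125 m and angle between ring4's own z axis and vertical below 0.1 rad) and contact force between the fingers and ring4 below 0.05 N)) or (((horizontal distance between ring2 and pan_zero below 0.012 m and height (world z) of ring2 below 0.125 m and angle between ring2's own z axis and vertical below 0.1 rad) and contact force between the fingers and ring2 below 0.05 N) and ((horizontal distance between ring3 and pan_zero below 0.012 m and height (world z) of ring3 below 0.125 m and angle between ring3's own z axis and vertical below 0.1 rad) and contact force between the fingers and ring3 below 0.05 N)) or (((horizontal distance between ring2 and pan_zero below 0.012 m and height (world z) of ring2 below 0.125 m and angle between ring2's own z axis and vertical below 0.1 rad) and contact force between the fingers and ring2 below 0.05 N) and ((horizontal distance between ring4 and pan_zero below 0.012 m and height (world z) of ring4 below 0.125 m and angle between ring4's own z axis and vertical below 0.1 rad) and contact force between the fingers and ring4 below 0.05 N)) or (((horizontal distance between ring3 and pan_zero below 0.012 m and height (world z) of ring3 below 0.125 m and angle between ring3's own z axis and vertical below 0.1 rad) and contact force between the fingers and ring3 below 0.05 N) and ((horizontal distance between ring4 and pan_zero below 0.012 m and height (world z) of ring4 below 0.125 m and angle between ring4's own z axis and vertical below 0.1 rad) and contact force between the fingers and ring4 below 0.05 N)))), for 0.2 s.
At the end, for the whole second after the job is handed in: Needle at rest in the green (2.1 to 2.85 rad); every brass ring is either on the post, let go, fully down and flat (within 12 mm of pan_zero in plan, tilt under 0.1 rad, underside under 125 mm above the bench), or within 25 mm of where it lay; all at rest (value of joint needle between 2.1 and 2.85 rad and velocity of joint needle between -0.1 and 0.1 rad/s and (((horizontal distance between ring1 and pan_zero below 0.012 m and height (world z) of ring1 below 0.125 m and angle between ring1's own z axis and vertical below 0.1 rad) and contact force between the fingers and ring1 below 0.05 N) or distance of ring1 from where it was at the start of the episode below 0.025 m) and (((horizontal distance between ring2 and pan_zero below 0.012 m and height (world z) of ring2 below 0.125 m and angle between ring2's own z axis and vertical below 0.1 rad) and contact force between the fingers and ring2 below 0.05 N) or distance of ring2 from where it was at the start of the episode below 0.025 m) and (((horizontal distance between ring3 and pan_zero below 0.012 m and height (world z) of ring3 below 0.125 m and angle between ring3's own z axis and vertical below 0.1 rad) and contact force between the fingers and ring3 below 0.05 N) or distance of ring3 from where it was at the start of the episode below 0.025 m) and (((horizontal distance between ring4 and pan_zero below 0.012 m and height (world z) of ring4 below 0.125 m and angle between ring4's own z axis and vertical below 0.1 rad) and contact force between the fingers and ring4 below 0.05 N) or distance of ring4 from where it was at the start of the episode below 0.025 m) and linear speed of each of ring1, ring2, ring3, ring4 below 0.02 m/s); the robot touches nothing.
It fails at once if the needle passes the red mark (4.5 rad): the scale is overloaded (value of joint needle above 4.5 rad).
It fails at once if a ring is dropped at the scale (let go and falling faster than 0.4 m/s) ((horizontal distance between ring1 and slot_end below 0.04 m and linear speed of ring1 above 0.4 m/s and contact force between the fingers and ring1 below 0.01 N) or (horizontal distance between ring2 and slot_end below 0.04 m and linear speed of ring2 above 0.4 m/s and contact force between the fingers and ring2 below 0.01 N) or (horizontal distance between ring3 and slot_end below 0.04 m and linear speed of ring3 above 0.4 m/s and contact force between the fingers and ring3 below 0.01 N) or (horizontal distance between ring4 and slot_end below 0.04 m and linear speed of ring4 above 0.4 m/s and contact force between the fingers and ring4 below 0.01 N)).
It fails at once if a bystander is moved by more than 30 mm (distance of any of cushion, loupe, screwdriver, spraycan, blower, partsbin, watchcase from where it was at the start of the episode above 0.03 m).
It also fails if it takes over 72 s, if anything falls off the work surface, if the arm or the gripper's body presses on something with over 40 N, if the wrist force passes 120 N, or if a joint passes its speed limit or range.

## Robot

A 7-joint arm with a two-finger parallel gripper is mounted at the origin on the work surface. World frame = base frame: x ahead of the robot, y to its left, z up, the work surface at z = 0. Lengths are in mm, angles in rad, forces in N, time in s.
With the tool pointing down it reaches from about 400 to 850 mm from the base axis. Payload 4.4 kg.
Tool frame: the origin (TCP) lies on the centre line of the jaws, within the pads' length; the fingertips stand r.tips_ahead ahead of it and the grasp point (between the pads) is the TCP (r.tips_ahead is the distance from the TCP to the fingertips, in mm); x points along the fingers, z is the direction in which the jaws open and shut, and the axes are right-handed (so a half turn about x gives the same grasp; the last joint's range is limited). The gripper opens to 94 mm and grips with 3 to 60 N. Pads are 16 mm wide; open, the fingers measure 119 mm over their backs; the gripper's body (75 mm by 177 mm) begins 78 mm behind the grasp point.
Start: joints at [-1.225, 0.628, 0.038, 1.517, -0.027, 0.996, -0.02], TCP at [260.147, 595.686, 224.478] pointing down, gripper open.
Joint ranges: [-3.06, 3.06], [-0.37, 2.12], [-1.25, 1.32], [0.18, 2.47], [-1.1, 4.24], [0.23, 1.98], [-2.94, 2.94]. Speed limits (rad/s): [2.57, 2.57, 3.14, 3.14, 3.14, 3.14, 3.14].

## Interface

Orientations are given as a unit quaternion [x, y, z, w].
In Python, from plant import telemetry, vision, job, r gives the robot as it stands.
- The arm moves only by the tool servo_tool, never from a script. Its argument "increments" is a list of rows, each an object of numbers: "x", "y", "z": the shift along the tool's x, y, z scaled (see below); "wx", "wy", "wz": the turn, a rotation vector about the tool's x, y, z scaled (see below). A call has exactly 10 rows; each row shifts and turns the commanded pose from where the row before left it, along the tool's axes as they then stand; what a row does not reach is not made up. The controller multiplies each number of a shift by 4 cm and each number of a turn by 6 degrees. A row lasts 1/8 s, in which the tool goes at most 62.5 mm and 10.7 degrees, less where a joint would pass 70% of its speed; a pose out of reach is approached as far as the arm can. A call with a number of a shift or a turn outside -1 to 1 is refused whole. A call with a gripper value outside its range is refused whole. "jaw" is the opening, from -1 (shut) to 1 (fully open), set as the call begins (left out, the last holds). The fingers move at their own pace and stop on an object; "squeeze" is the grip in N (left out, the last holds). Time passes only in rows, so rows that do not move let the fingers close, or fill a call up. It gives the time, the measured TCP pose, the force and the opening at its end, in the units of the state.
- telemetry.get_obs(): the state, without advancing time (a new reading comes with each control period).
- vision.capture(name): name is "scene" or "side" or "wrist"; returns (picture, depth): 384x512x3 uint8, red, green, blue; 384x512 float32, mm along the optical axis (not along the pixel's ray), 0 where there is no reading.
- vision.camera_model(name): a dict with "vfov" (degrees; the focal length in pixels is half the picture's height over the tangent of half this angle, whatever the lens; pixels are square), "cx", "cy" (the principal point, pixels), "rvec" (rotation vector, rad) and "tvec" (3), from world to camera coordinates, as OpenCV has them; the wrist camera has in their place "hand_eye" (4x4, takes a point from camera to tool coordinates, whose origin is the TCP and whose axes are the tool frame's). Camera axes: x right, y down, z forward; pixel columns grow to the right and rows downward; lengths in mm; the calibration is good to about 2 mm. A picture is of the moment at which its call begins: read the wrist's pose just before it. camera_model takes no time and is no camera call.
- job.finish_job(): hands the job in, once; it reports no verdict.
The state is a dict: "time_s": time; "joints": joint angles; "joint_vel": joint speeds; "tau": joint torques, N m; "tool_pos": TCP position; "tool_rot": TCP orientation; "force": force on the tool from outside, world axes, zero at the start; "torque": the same for the moment, N m; "grip_width": finger opening in mm.
Only numpy, scipy, OpenCV 4.12 (cv2) and the standard library are available. Lean on these libraries where they do the work, as an engineer would, in place of code of your own. Each camera call takes 0.05 s, during which the arm holds its last target. There are 200 camera calls.

## Working session

There is one attempt and no reset: what is moved stays moved. The work goes in short steps, Python scripts to look and compute and a tool call to move; the robot and the scene stay as the last step left them, time stands still between calls to the robot, and variables do not carry over. Pictures are saved under pics/ and viewed, about 8 in all and at most 12, crops included, and the job is handed in when it is done.

Besides the shell and the picture viewer there is one more tool, called after "Call:" as name(argument=value, ...) on one line, values as JSON. servo_tool: Moves the arm, as the interface text tells. Its arguments: {"type":"object","properties":{"increments":{"type":"array"},"jaw":{"type":"number"},"squeeze":{"type":"number"}},"required":["increments"]}

```bash
mkdir -p pics; ls; python3 - <<'E'
from plant import telemetry, vision, job, r
import cv2,numpy as np
print(telemetry.get_obs(), r.tips_ahead)
ims=[]
for n in ("scene","side"):
    p,d=vision.capture(n); np.savez(f"{n}0.npz",p=p,d=d); m=vision.camera_model(n); print(n,m); cv2.imwrite(f"pics/{n}0.png",p[:,:,::-1])
print(vision.camera_model("wrist"))
E
```

```text
pics
{'time_s': 0.0, 'joints': array([-1.22479313,  0.62931121,  0.03844692,  1.51836758, -0.02701791,
        0.99627359, -0.02000993]), 'joint_vel': array([-0.00132694, -0.00018822,  0.000686  ,  0.00090266, -0.00197026,
        0.00064616,  0.00092328]), 'tau': array([ 7.17264174e-05, -5.49740088e+01,  1.14367615e+00, -1.86631769e+01,
       -5.21197706e-02,  2.38670188e-02,  1.87227542e-04]), 'tool_pos': array([259.89126173, 595.09987305, 223.57693097]), 'tool_rot': array([-0.38756607,  0.59221062,  0.38684685,  0.59112489]), 'force': array([0.05115393, 0.05935554, 1.01380166]), 'torque': array([ 0.01046705, -0.02343125,  0.01535098]), 'grip_width': 94.25103656209755} 19.0
scene {'vfov': 43.28235622205502, 'cx': 253.18440991315427, 'cy': 191.73723798091982, 'rvec': array([ 1.10999412,  2.2998066 , -1.05177142]), 'tvec': array([ 307.87822712, -244.18385932, 1901.47521465])}
side {'vfov': 51.6097672000237, 'cx': 254.92933045237348, 'cy': 189.57888901207068, 'rvec': array([ 2.15419281, -0.15104555,  0.07671675]), 'tvec': array([-563.01190451,  143.11789275, 1365.43274948])}
{'vfov': 69.44314069631278, 'cx': 260.1905113852973, 'cy': 190.842119256975, 'hand_eye': array([[-4.22217282e-04, -2.36300319e-01,  9.71679979e-01,
        -1.60617035e+02],
       [ 3.55131474e-04, -9.71680040e-01, -2.36300179e-01,
         6.72598040e+01],
       [ 9.99999848e-01,  2.45304124e-04,  4.94177786e-04,
        -3.33179997e-01],
       [ 0.00000000e+00,  0.00000000e+00,  0.00000000e+00,
         1.00000000e+00]])}
```

View pics/scene0.png

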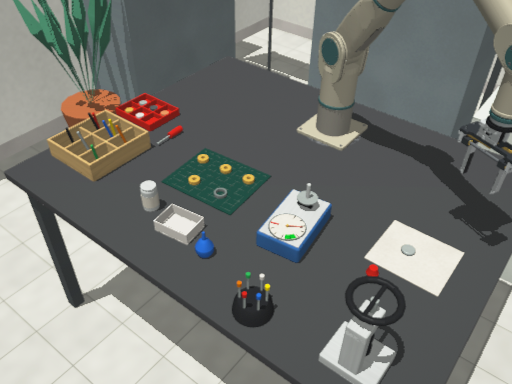

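View pics/side0.png

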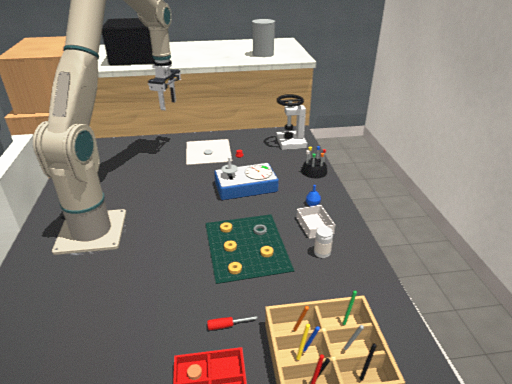

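The scene view shows four brass rings at about (203,159), (194,180), (226,169) and (248,179), with the cushion at (220,193). The scale is at (295,222), with its pan and post at (308,198). The side view agrees.

```bash
cat > h.py <<'E'
import numpy as np,cv2
from scipy.spatial.transform import Rotation as R
from plant import telemetry, vision, job, r
def cam(n,obs=None):
    m=vision.camera_model(n); f=192/np.tan(np.radians(m['vfov']/2))
    if n=='wrist':
        T=np.eye(4);T[:3,:3]=R.from_quat(obs['tool_rot']).as_matrix();T[:3,3]=obs['tool_pos']
        T=T@m['hand_eye']; Rw,c=T[:3,:3],T[:3,3]
    else:
        A=cv2.Rodrigues(m['rvec'])[0]; Rw,c=A.T,-A.T@m['tvec']
    return f,m['cx'],m['cy'],Rw,c
def rays(C,uv):
    f,cx,cy,Rw,c=C; uv=np.atleast_2d(uv).astype(float)
    return np.c_[(uv[:,0]-cx)/f,(uv[:,1]-cy)/f,np.ones(len(uv))]@Rw.T, c
def onplane(C,uv,z):
    d,c=rays(C,uv); return c+d*((z-c[2])/d[:,2])[:,None]
def cloud(C,d):
    v,u=np.mgrid[:384,:512]; D,c=rays(C,np.c_[u.ravel(),v.ravel()])
    return (c+D*d.reshape(-1,1)).reshape(384,512,3)
def proj(C,P):
    f,cx,cy,Rw,c=C; q=(np.atleast_2d(P)-c)@Rw; return np.c_[f*q[:,0]/q[:,2]+cx,f*q[:,1]/q[:,2]+cy]
def rings(C,p):
    hsv=cv2.cvtColor(p,cv2.COLOR_RGB2HSV); m=cv2.inRange(hsv,(15,110,90),(35,255,255))
    return m,hsv
E
python3 - <<'E'
from h import *
for n in ("scene","side"):
    z=np.load(n+"0.npz");p,d=z['p'],z['d'];C=cam(n);P=cloud(C,d);m,hsv=rings(C,p)
    k,l,s,c=cv2.connectedComponentsWithStats(m)
    for i in range(1,k):
        w=P[l==i]
        if s[i,4]>25 and abs(np.median(w[:,2])-15)<12:
            print(n,'ring px',c[i].round(1),s[i,4],'at z17:',onplane(C,c[i],14)[0].round(1),'cloud z90',np.percentile(w[:,2],[10,90]).round(1))
    b=cv2.inRange(hsv,(100,120,60),(125,255,255)); k,l,s,c=cv2.connectedComponentsWithStats(b)
    for i in range(1,k):
        if s[i,4]>400:
            w=P[(l==i)]; t=w[abs(w[:,2]-60)<6]
            print('blue',c[i],s[i,4],cv2.minAreaRect(t[:,:2].astype(np.float32)),np.median(t[:,2]))
    b=(P[:,:,2]>85)&(P[:,:,2]<160)&(d>0)
    if n=="scene": b[:,:270]=0;b[:,330:]=0;b[:180]=0;b[215:]=0
    else: b[:,210:]*= (np.arange(210,512)<245); b[:,:210]=0; b[:150]=0;b[185:]=0
    print('pan/post pts',b.sum(),P[b].mean(0), P[b&(P[:,:,2]>115)].mean(0))
E
```

```text
scene ring px [128.5 109.3] 33 at z17: [ 415.9 -710.4   14. ] cloud z90 [16.3 23.5]
scene ring px [202.7 158. ] 91 at z17: [ 470.5 -251.3   14. ] cloud z90 [ 7.9 21.5]
scene ring px [225.2 168.4] 95 at z17: [ 465.6 -149.7   14. ] cloud z90 [ 6.8 21.5]
scene ring px [193.7 179.5] 101 at z17: [ 579.  -192.1   14. ] cloud z90 [ 6.  20.5]
scene ring px [248.  178.5] 98 at z17: [459.8 -53.3  14. ] cloud z90 [ 9.1 21. ]
blue [291.79980658 241.00773694] 1034 ((583.8696899414062, 255.37554931640625), (119.7196273803711, 254.23304748535156), 65.39098358154297) 57.996773698027255
pan/post pts 278 [497.80987008 202.75665519 100.9831296 ] [497.05301513 202.57286614 132.24266014]
side ring px [225.7 226.7] 102 at z17: [459.1 -58.2  14. ] cloud z90 [ 6.7 18.6]
side ring px [229.9 245.4] 116 at z17: [ 465.1 -155.8   14. ] cloud z90 [ 5.7 19.2]
side ring px [266.4 251. ] 123 at z17: [ 577.6 -198.3   14. ] cloud z90 [ 6.5 18.8]
side ring px [234.5 267.5] 140 at z17: [ 470.4 -256.7   14. ] cloud z90 [ 6.4 18.3]
side ring px [342.7 350.1] 33 at z17: [ 704.1 -572.6   14. ] cloud z90 [ 7.1 12. ]
blue [246.28626444 188.64441592] 779 ((539.9972534179688, 141.82395935058594), (108.40530395507812, 249.85079956054688), 69.88949584960938) 57.026014457748374
pan/post pts 143 [494.62378713 195.16161502 101.03426564] [494.43551407 196.68497004 132.04520852]
```

```bash
python3 - <<'E'
from h import *
o=telemetry.get_obs();M=R.from_quat(o['tool_rot']).as_matrix();print(M.round(3))
print(M.T@(np.array([480,200,260])-o['tool_pos'])/40)
E
```

```text
[[-0.001 -0.916  0.4  ]
 [-0.002  0.4    0.916]
 [-1.    -0.    -0.002]]
[-0.89646444 -8.9959681  -6.85261927]
```

Call:
servo_tool(increments=[{"x": -0.1, "y": -1, "z": -0.16, "wx": 1}, {"x": -0.1, "y": -1, "z": -0.16, "wx": 1}, {"x": -0.1, "y": -1, "z": -0.16, "wx": 1}, {"x": -0.1, "y": -1, "z": -0.16, "wx": 1}, {"x": -0.1, "y": -1, "z": -0.16, "wx": 1}, {"x": -0.1, "y": -1, "z": -0.16, "wx": 1}, {"x": -0.1, "y": -1, "z": -0.16, "wx": 1}, {"x": -0.1, "y": -1, "z": -0.16, "wx": 1}, {"x": -0.1, "y": -1, "z": -0.16, "wx": 1}, {"x": -0.1, "y": -1, "z": -0.16, "wx": 1}], jaw=0.3)

```text
invalid input at $.increments[0]: expected keys x, y, z, wx, wy, wz
```

```bash
python3 - <<'E'
from h import *
o=telemetry.get_obs();p,d=vision.capture('wrist');np.savez('w1.npz',p=p,d=d,q=o['tool_rot'],t=o['tool_pos']);cv2.imwrite('pics/w1.png',p[:,:,::-1])
M=R.from_quat(o['tool_rot']).as_matrix();print(M.round(3),o['tool_pos'],o['joints'],o['grip_width'])
E
```

```text
[[-0.001 -0.916  0.4  ]
 [-0.002  0.4    0.916]
 [-1.    -0.    -0.002]] [259.93191501 595.16183441 223.66361689] [-1.22479455  0.62925212  0.03845291  1.51821668 -0.02697136  0.99632718
 -0.02000484] 94.07525617386632
```

View pics/w1.png

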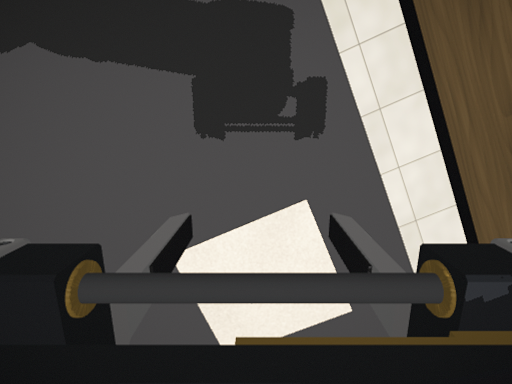

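The wrist view shows the jaws and the paper, and the scale isn't in view yet. The move was refused because every row needs all six keys.

Call:
servo_tool(increments=[{"x": -0.15, "y": -1, "z": -0.1, "wx": 1, "wy": 0, "wz": 0}, {"x": -0.15, "y": -1, "z": -0.1, "wx": 1, "wy": 0, "wz": 0}, {"x": -0.15, "y": -1, "z": -0.1, "wx": 1, "wy": 0, "wz": 0}, {"x": -0.15, "y": -1, "z": -0.1, "wx": 1, "wy": 0, "wz": 0}, {"x": -0.15, "y": -1, "z": -0.1, "wx": 1, "wy": 0, "wz": 0}, {"x": -0.15, "y": -1, "z": -0.1, "wx": 1, "wy": 0, "wz": 0}, {"x": -0.15, "y": -1, "z": -0.1, "wx": 1, "wy": 0, "wz": 0}, {"x": -0.15, "y": -1, "z": -0.1, "wx": 1, "wy": 0, "wz": 0}, {"x": -0.15, "y": -1, "z": -0.1, "wx": 1, "wy": 0, "wz": 0}, {"x": -0.15, "y": -1, "z": -0.1, "wx": 1, "wy": 0, "wz": 0}], jaw=0.3)

```text
time_s: 1.4
tool_pos: [473.4, 274.1, 284.6]
tool_rot: [-0.038, 0.706, 0.038, 0.706]
force: [0.4, 0.2, -0.1]
grip_width: 61.2
```

```bash
python3 - <<'E'
from h import *
o=telemetry.get_obs();M=R.from_quat(o['tool_rot']).as_matrix();print(M.round(3),o['tool_pos'],o['joints'],o['grip_width'])
E
```

```text
[[-0.    -0.106  0.994]
 [-0.     0.994  0.106]
 [-1.    -0.    -0.   ]] [473.4156302  274.14883722 284.59641388] [-0.81886624  0.43257558  0.35633917  1.73506014 -0.17400917  1.00525555
 -0.29240677] 61.16829645508646
```

Call:
servo_tool(increments=[{"x": 0, "y": -0.2, "z": 0.1, "wx": 0.6, "wy": 0, "wz": 0}, {"x": 0, "y": -0.6, "z": 0.1, "wx": 0.42, "wy": 0, "wz": 0}, {"x": 0, "y": -0.7, "z": 0.1, "wx": 0, "wy": 0, "wz": 0}, {"x": 0, "y": -0.7, "z": 0.1, "wx": 0, "wy": 0, "wz": 0}, {"x": 0, "y": -0.7, "z": 0.1, "wx": 0, "wy": 0, "wz": 0}, {"x": 0, "y": -0.7, "z": 0.1, "wx": 0, "wy": 0, "wz": 0}, {"x": 0, "y": -0.4, "z": 0, "wx": 0, "wy": 0, "wz": 0}, {"x": 0, "y": -0.1, "z": 0, "wx": 0, "wy": 0, "wz": 0}, {"x": 0, "y": 0, "z": 0, "wx": 0, "wy": 0, "wz": 0}, {"x": 0, "y": 0, "z": 0, "wx": 0, "wy": 0, "wz": 0}])

```text
time_s: 2.65
tool_pos: [499.8, 114.2, 284.4]
tool_rot: [-0.002, 0.707, 0.003, 0.707]
force: [0.4, 1.0, -0.2]
grip_width: 61.1
```

```bash
python3 - <<'E'
from h import *
o=telemetry.get_obs();p,d=vision.capture('wrist');np.savez('w1.npz',p=p,d=d,q=o['tool_rot'],t=o['tool_pos']);cv2.imwrite('pics/w2.png',p[:,:,::-1])
M=R.from_quat(o['tool_rot']).as_matrix();print(M.round(3),o['tool_pos'],o['grip_width'])
C=cam('wrist',o);print(proj(C,[[496,200,140]]))
E
```

```text
[[-0.    -0.007  1.   ]
 [ 0.001  1.     0.007]
 [-1.     0.001 -0.   ]] [499.76767579 114.18863138 284.36029717] 61.0699432227681
[[256.46930732 105.76784193]]
```

View pics/w2.png

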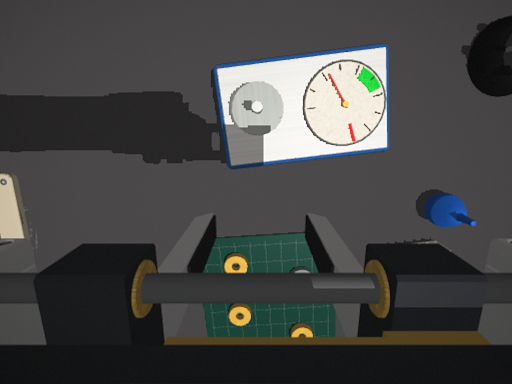

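```bash
cat >> h.py <<'E'
def scalefit(p,d,C):
    P=cloud(C,d)
    top=((abs(P[:,:,2]-60)<8)&(d>0)).astype(np.uint8)
    k,l,s,c=cv2.connectedComponentsWithStats(top); i=1+np.argmax(s[1:,4])
    v,u=np.nonzero(l==i); W=onplane(C,np.c_[u,v],60)
    return cv2.minAreaRect(W[:,:2].astype(np.float32)),P
E
python3 - <<'E'
from h import *
z=np.load('w1.npz');p,d=z['p'],z['d'];C=cam('wrist',dict(tool_rot=z['q'],tool_pos=z['t']))
rect,P=scalefit(p,d,C);print('housing',rect)
hsv=cv2.cvtColor(p,cv2.COLOR_RGB2HSV)
reg=np.zeros(d.shape,bool);reg[80:135,225:285]=1
b=reg&(P[:,:,2]>130); v,u=np.nonzero(b);print('post px',u.mean(),v.mean(),b.sum(),np.median(P[b],0), 'zmed top',onplane(C,[[u.mean(),v.mean()]],np.median(P[b][:,2]))) 
b2=reg&(abs(P[:,:,2]-94)<6); v2,u2=np.nonzero(b2);(c,ra)=cv2.minEnclosingCircle(np.c_[u2,v2].astype(np.float32));print('pan',c,ra,np.median(P[b2][:,2]),onplane(C,[c],np.median(P[b2][:,2])))
c2=p[70:145,210:300,::-1]; cv2.imwrite('pics/c1.png',cv2.resize(c2,None,fx=6,fy=6,interpolation=cv2.INTER_NEAREST))
m,_=rings(C,p);k,l,s,c=cv2.connectedComponentsWithStats(m)
for i in range(1,k):
    if s[i,4]>60: print('ring',c[i],s[i],onplane(C,c[i],17)[0],np.percentile(P[l==i][:,2],90))
E
```

```text
housing ((557.8405151367188, 201.44017028808594), (225.725830078125, 137.18663024902344), 7.243539333343506)
post px 256.78632478632477 105.41880341880342 117 [496.62968108 199.51341175 143.8257648 ] zmed top [[496.37977266 200.11987281 143.8257648 ]]
pan (257.5, 107.5) 27.064836502075195 93.76613512077338 [[496.64218828 200.7762878   93.76613512]]
ring [235.67318436 263.82960894] [224 254  24  20 358] [460.07044927 -49.86194453  17.        ] 18.499587013576896
ring [135.61111111 291.68981481] [132 264  11  53 216] [ 284.90173094 -104.50685325   17.        ] 384.5047771666316
ring [385.13901345 292.33183857] [378 264  12  53 223] [ 720.02265132 -102.63004588   17.        ] 384.539881518938
ring [239.70725389 314.52590674] [229 304  22  22 386] [ 465.90169616 -149.12951331   17.        ] 17.841712050553184
ring [301.49356223 331.18454936] [291 324  22  14 233] [ 577.4896135 -183.1456878   17.       ] 18.403478225818695
```

View pics/c1.png

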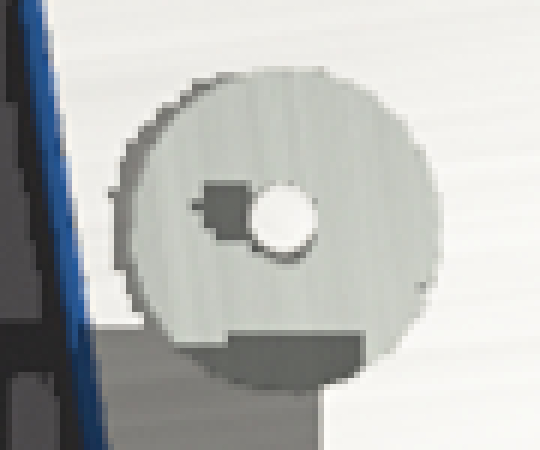

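The needle is near 1.05 at (332,80) and the green sector is at (370,80), so two rings should do. The post top is at pixel (256.8,105.8), about (496.4, 199.8, 144) in the world. The scale is yawed about 7°. Next I'll go to the nearest ring.

Call:
servo_tool(increments=[{"x": 0.2, "y": -0.3, "z": -0.1, "wx": 0, "wy": 0, "wz": 0}, {"x": 0.6, "y": -0.6, "z": -0.2, "wx": 0, "wy": 0, "wz": 0}, {"x": 0.8, "y": -0.8, "z": -0.2, "wx": 0, "wy": 0, "wz": 0}, {"x": 0.8, "y": -0.8, "z": -0.2, "wx": 0, "wy": 0, "wz": 0}, {"x": 0.8, "y": -0.8, "z": -0.2, "wx": 0, "wy": 0, "wz": 0}, {"x": 0.7, "y": -0.6, "z": -0.1, "wx": 0, "wy": 0, "wz": 0}, {"x": 0.4, "y": -0.28, "z": 0, "wx": 0, "wy": 0, "wz": 0}, {"x": 0.06, "y": 0, "z": 0, "wx": 0, "wy": 0, "wz": 0}, {"x": 0, "y": 0, "z": 0, "wx": 0, "wy": 0, "wz": 0}, {"x": 0, "y": 0, "z": 0, "wx": 0, "wy": 0, "wz": 0}])

```text
time_s: 3.95
tool_pos: [461.2, -53.8, 110.7]
tool_rot: [-0.002, 0.707, 0.002, 0.708]
force: [-0.4, -0.7, -0.1]
grip_width: 61.2
```

```bash
cat >> h.py <<'E'
def look(tag):
    o=telemetry.get_obs();p,d=vision.capture('wrist');C=cam('wrist',o)
    np.savez(tag+'.npz',p=p,d=d,q=o['tool_rot'],t=o['tool_pos']);cv2.imwrite(f'pics/{tag}.png',p[:,:,::-1])
    return o,p,d,C
def ringtop(p,d,C,zt=17,lo=40,box=(0,345,150,370)):
    """centre of the ring's top face from its depth points, world"""
    P=cloud(C,d);m,_=rings(C,p);b=np.zeros_like(m);b[box[0]:box[1],box[2]:box[3]]=1
    k,l,s,c=cv2.connectedComponentsWithStats(m*b)
    out=[]
    for i in range(1,k):
        if s[i,4]<lo: continue
        w=(l==i)&(abs(P[:,:,2]-zt)<4); cnt=cv2.findContours(w.astype(np.uint8),cv2.RETR_EXTERNAL,cv2.CHAIN_APPROX_NONE)[0]
        if not cnt: continue
        cc=max(cnt,key=len)[:,0]
        if len(cc)<12: continue
        q=onplane(C,cc,zt)[:,:2].astype(np.float32);(x,y),ra=cv2.minEnclosingCircle(q)
        out.append((c[i].round(1),s[i,4],round(x,2),round(y,2),round(ra,2)))
    return out
E
python3 - <<'E'
from h import *
o,p,d,C=look('w3');print(o['tool_pos'],o['force'])
for q in ringtop(p,d,C): print(q)
E
```

```text
[461.20365823 -53.77191129 110.66656373] [-0.36214267 -0.73017434 -0.05884425]
(array([257.3, 195.6]), np.int32(1197), 459.6, -53.85, 19.86)
(array([262. , 269.6]), np.int32(142), 466.5, -131.73, 7.11)
```

Call:
servo_tool(increments=[{"x": 0.3, "y": 0, "z": -0.02, "wx": 0, "wy": 0, "wz": 0}, {"x": 0.5, "y": 0, "z": -0.02, "wx": 0, "wy": 0, "wz": 0}, {"x": 0.6, "y": 0, "z": 0, "wx": 0, "wy": 0, "wz": 0}, {"x": 0.5, "y": 0, "z": 0, "wx": 0, "wy": 0, "wz": 0}, {"x": 0.2, "y": 0, "z": 0, "wx": 0, "wy": 0, "wz": 0}, {"x": 0.05, "y": 0, "z": 0, "wx": 0, "wy": 0, "wz": 0}, {"x": 0, "y": 0, "z": 0, "wx": 0, "wy": 0, "wz": 0}, {"x": 0, "y": 0, "z": 0, "wx": 0, "wy": 0, "wz": 0}, {"x": 0, "y": 0, "z": 0, "wx": 0, "wy": 0, "wz": 0}, {"x": 0, "y": 0, "z": 0, "wx": 0, "wy": 0, "wz": 0}])

```text
time_s: 5.25
tool_pos: [459.3, -54.4, 24.3]
tool_rot: [-0.002, 0.707, 0.002, 0.707]
force: [-0.0, 0.4, 0.6]
grip_width: 61.3
```

Call:
servo_tool(increments=[{"x": 0, "y": 0, "z": 0, "wx": 0, "wy": 0, "wz": 0}, {"x": 0, "y": 0, "z": 0, "wx": 0, "wy": 0, "wz": 0}, {"x": 0, "y": 0, "z": 0, "wx": 0, "wy": 0, "wz": 0}, {"x": 0, "y": 0, "z": 0, "wx": 0, "wy": 0, "wz": 0}, {"x": 0, "y": 0, "z": 0, "wx": 0, "wy": 0, "wz": 0}, {"x": 0, "y": 0, "z": 0, "wx": 0, "wy": 0, "wz": 0}, {"x": 0, "y": 0, "z": 0, "wx": 0, "wy": 0, "wz": 0}, {"x": 0, "y": 0, "z": 0, "wx": 0, "wy": 0, "wz": 0}, {"x": 0, "y": 0, "z": 0, "wx": 0, "wy": 0, "wz": 0}, {"x": 0, "y": 0, "z": 0, "wx": 0, "wy": 0, "wz": 0}], jaw=-1, squeeze=15)

```text
time_s: 6.5
tool_pos: [459.1, -54.5, 24.1]
tool_rot: [-0.002, 0.707, 0.002, 0.707]
force: [-0.7, -0.7, -0.1]
grip_width: 39.3
```

Call:
servo_tool(increments=[{"x": -0.4, "y": 0, "z": 0, "wx": 0, "wy": 0, "wz": 0}, {"x": -0.9, "y": 0.1, "z": 0, "wx": 0, "wy": 0, "wz": 0}, {"x": -1, "y": 0.5, "z": 0.1, "wx": 0, "wy": 0, "wz": 0}, {"x": -0.9, "y": 0.9, "z": 0.2, "wx": 0, "wy": 0, "wz": 0}, {"x": -0.6, "y": 1, "z": 0.2, "wx": 0, "wy": 0, "wz": 0}, {"x": -0.25, "y": 1, "z": 0.2, "wx": 0, "wy": 0, "wz": 0}, {"x": 0, "y": 0.96, "z": 0.2, "wx": 0, "wy": 0, "wz": 0}, {"x": 0, "y": 0.6, "z": 0.08, "wx": 0, "wy": 0, "wz": 0}, {"x": 0, "y": 0.3, "z": 0, "wx": 0, "wy": 0, "wz": 0}, {"x": 0, "y": 0, "z": 0, "wx": 0, "wy": 0, "wz": 0}])

```text
time_s: 7.75
tool_pos: [496.8, 160.3, 185.8]
tool_rot: [-0.002, 0.707, 0.002, 0.707]
force: [-1.1, 0.2, -0.5]
grip_width: 39.3
```

```bash
python3 - <<'E'
from h import *
o,p,d,C=look('w4');t=o['tool_pos'];print(t,o['force'],o['grip_width'])
for q in ringtop(p,d,C,zt=t[2]-21+14): print(q, 'rel', q[2]-t[0],q[3]-t[1])
P=cloud(C,d)
for lo in (120,130):
  b=(P[:,:,2]>lo)&(P[:,:,2]<150)&(P[:,:,1]>185)&(P[:,:,1]<215)&(P[:,:,0]>480)&(P[:,:,0]<515)
  cc=cv2.findContours(b.astype(np.uint8),cv2.RETR_EXTERNAL,cv2.CHAIN_APPROX_NONE)[0]
  for c in cc:
    if len(c)>8: print(lo,b.sum(),np.median(P[b][:,2]),cv2.minEnclosingCircle(onplane(C,c[:,0],143.8)[:,:2].astype(np.float32)),c[:,0].min(0),c[:,0].max(0))
cv2.imwrite('pics/c4.png',cv2.resize(p[90:270,150:370,::-1],None,fx=3.5,fy=3.5,interpolation=cv2.INTER_NEAREST))
E
```

```text
[496.82323924 160.28216081 185.75435786] [-1.14003403  0.21721993 -0.53448686] 39.27301445144905
(array([260.2, 229.4]), np.int32(2585), 497.79, 160.93, 20.27) rel 0.9667607630040607 0.6478391890720161
120 239 143.59741945725375 ((496.0724182128906, 201.06520080566406), 6.869804859161377) [251 152] [266 170]
130 223 143.6451215768245 ((496.2785339355469, 200.5703125), 6.454834938049316) [251 153] [266 170]
```

View pics/c4.png

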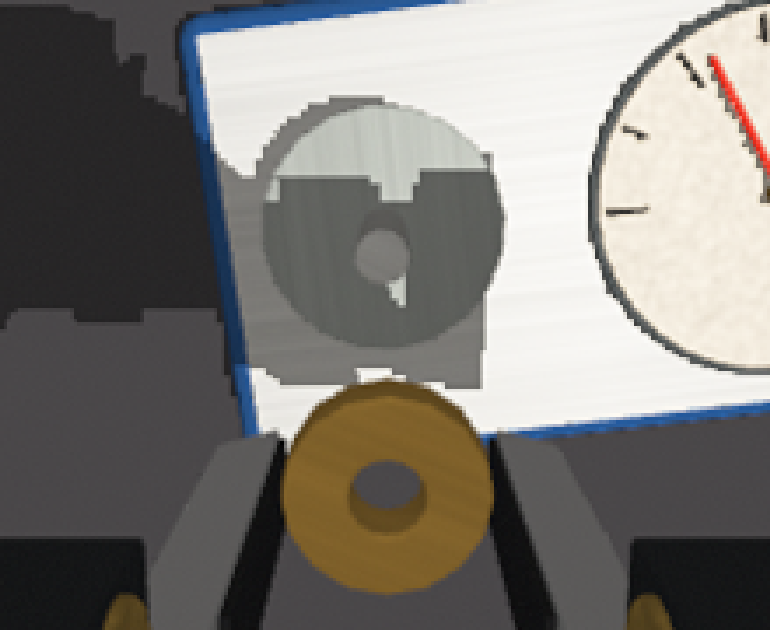

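```bash
python3 - <<'E'
from h import *
z=np.load('w4.npz');C=cam('wrist',dict(tool_rot=z['q'],tool_pos=z['t']));p,d=z['p'],z['d']
P=cloud(C,d)
a=onplane(C,[[258.9,162.9]],143.7)[0];b=onplane(C,[[260.2,231.1]],178.8)[0];print(a,b,a-b,b-z['t'])
m,_=rings(C,p);b=(P[:,:,2]>174)&(P[:,:,2]<184)&(m>0);print(np.median(P[b],0))
cc=max(cv2.findContours(b.astype(np.uint8),cv2.RETR_EXTERNAL,cv2.CHAIN_APPROX_NONE)[0],key=len)
zt=np.median(P[b][:,2]);q=onplane(C,cc[:,0],zt);print(q.min(0),q.max(0),(q.min(0)+q.max(0))/2)
(cx,cy),ax,an=cv2.fitEllipse(cc);print(cx,cy,ax,onplane(C,[[cx,cy]],zt))
E
```

```text
[496.38250707 199.70608168 143.7       ] [497.60901809 160.39293308 178.8       ] [ -1.22651102  39.31314859 -35.1       ] [ 0.78577886  0.11077227 -6.95435786]
[497.55718406 161.47656906 178.83597269]
[478.71080532 140.70740688 178.83597269] [516.87041765 181.22260926 178.83597269] [497.79061149 160.96500807 178.83597269]
260.2959289550781 229.58555603027344 (57.726097106933594, 58.98739242553711) [[497.66408209 161.44853698 178.83597269]]
```

Call:
servo_tool(increments=[{"x": 0, "y": 0.2, "z": -0.01, "wx": 0, "wy": 0, "wz": 0}, {"x": 0, "y": 0.4, "z": -0.01, "wx": 0, "wy": 0, "wz": 0}, {"x": 0.1, "y": 0.3, "z": 0, "wx": 0, "wy": 0, "wz": 0}, {"x": 0.2, "y": 0.075, "z": 0, "wx": 0, "wy": 0, "wz": 0}, {"x": 0.1, "y": 0, "z": 0, "wx": 0, "wy": 0, "wz": 0}, {"x": 0.1, "y": 0, "z": 0, "wx": 0, "wy": 0, "wz": 0}, {"x": 0.1, "y": 0, "z": 0, "wx": 0, "wy": 0, "wz": 0}, {"x": 0.1, "y": 0, "z": 0, "wx": 0, "wy": 0, "wz": 0}, {"x": 0, "y": 0, "z": 0, "wx": 0, "wy": 0, "wz": 0}, {"x": 0, "y": 0, "z": 0, "wx": 0, "wy": 0, "wz": 0}])

```text
time_s: 9.05
tool_pos: [496.4, 198.8, 158.3]
tool_rot: [-0.002, 0.707, 0.002, 0.707]
force: [-0.5, -0.9, 1.5]
grip_width: 39.0
```

```bash
cat >> h.py <<'E'
def needle(p,C):
    "angle of red needle; scale yaw 7.24 deg, dial near (609,208,64)"
    hsv=cv2.cvtColor(p,cv2.COLOR_RGB2HSV);m=cv2.inRange(hsv,(0,130,120),(8,255,255))|cv2.inRange(hsv,(172,130,120),(180,255,255))
    v,u=np.nonzero(m);W=onplane(C,np.c_[u,v],66)[:,:2]-DIAL
    k=(np.hypot(*W.T)<53); W=W[k]; a=np.arctan2(W[:,1],W[:,0]);n=(np.pi+YAW-a)%(2*np.pi);rr=np.hypot(*W.T)
    s=(abs(n-4.5)>.25)&(rr>12); n=n[s]; md=np.median(n); return round(float(np.median(n[abs(n-md)<.3])),3),int(s.sum()),round(float(rr[s].max()),1) 
YAW=np.radians(7.24); DIAL=np.array([557.84,201.44])+52*np.array([np.cos(YAW),np.sin(YAW)])
E
python3 - <<'E'
from h import *
o,p,d,C=look('w5');t=o['tool_pos'];print(t,o['force'],o['grip_width'],o['joints'])
print(needle(p,C))
for f in ('w1','w4'):
    z=np.load(f+'.npz');print(f,needle(z['p'],cam('wrist',dict(tool_rot=z['q'],tool_pos=z['t']))))
for q in ringtop(p,d,C,zt=t[2]-7): print(q, 'rel', q[2]-t[0],q[3]-t[1])
cv2.imwrite('pics/c5.png',cv2.resize(p[90:270,190:410,::-1],None,fx=3.5,fy=3.5,interpolation=cv2.INTER_NEAREST))
E
```

```text
[496.38223027 198.80044604 158.25089968] [-0.4648858  -0.87052902  1.51872422] 39.025253783375085 [-0.70584274  0.58716816  0.41198407  1.91630477 -0.34779408  0.70794204
 -0.08349466]
(2.356, 83, 43.6)
w1 (1.156, 42, 42.8)
w4 (1.159, 71, 43.2)
(array([260.1, 228.5]), np.int32(2604), 497.2, 199.52, 20.06) rel 0.8177697265684287 0.7195539580704349
```

View pics/c5.png

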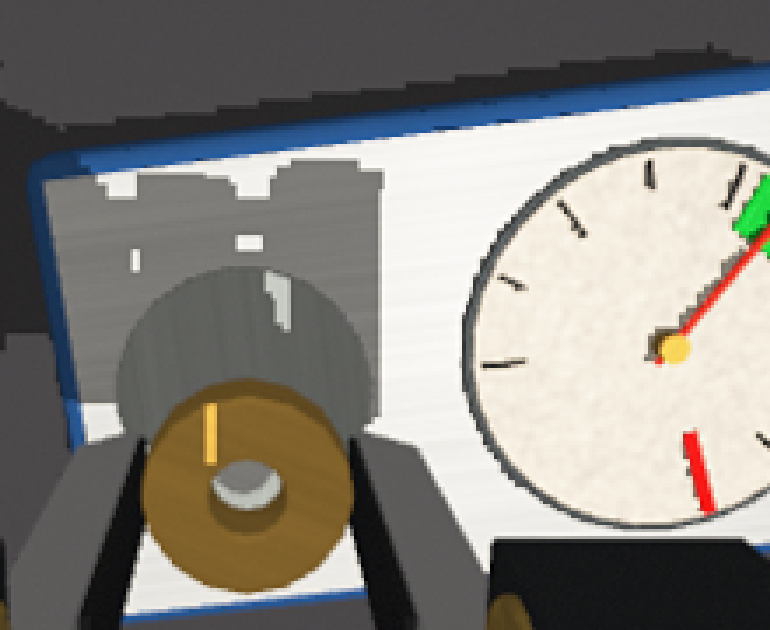

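The ring is resting on the post's rim: the needle is near 2.36, force 1.5 N. Through the hole I see the post's lower edge at about y=490 in the crop. The hole centre is at x≈247 and the post at x≈250, so the ring has to go further along +y.

```bash
python3 - <<'E'
from h import *
z=np.load('w5.npz');C=cam('wrist',dict(tool_rot=z['q'],tool_pos=z['t']))
f=lambda u,v:(190+u/3.5-.5,90+v/3.5-.5)
print('post edge',onplane(C,[f(250,490)],137.6)[0],onplane(C,[f(222,470),f(278,470)],137.6))
print('outer',onplane(C,[f(247,396),f(247,592),f(142,490),f(353,490)],151.3))
print('hole',onplane(C,[f(247,460),f(247,533),f(210,490),f(285,490)],151.3))
print(z['t'])
E
```

```text
post edge [497.70807842 194.59062098 137.6       ] [[492.13790998 198.78307456 137.6       ]
 [503.23035207 198.83804489 137.6       ]]
outer [[496.99673773 218.00333065 151.3       ]
 [497.18767508 179.47046468 151.3       ]
 [477.76046192 199.91657177 151.3       ]
 [516.59658939 200.10878519 151.3       ]]
hole [[497.0569664  205.84864719 151.3       ]
 [497.12813353 191.48648327 151.3       ]
 [490.27583739 199.97851469 151.3       ]
 [504.08014809 200.046837   151.3       ]]
[496.38223027 198.80044604 158.25089968]
```

Call:
servo_tool(increments=[{"x": -0.1, "y": 0, "z": 0, "wx": 0, "wy": 0, "wz": 0}, {"x": 0, "y": 0.025, "z": 0.01, "wx": 0, "wy": 0, "wz": 0}, {"x": 0, "y": 0.02, "z": 0.005, "wx": 0, "wy": 0, "wz": 0}, {"x": 0.03, "y": 0, "z": 0, "wx": 0, "wy": 0, "wz": 0}, {"x": 0.04, "y": 0, "z": 0, "wx": 0, "wy": 0, "wz": 0}, {"x": 0.04, "y": 0, "z": 0, "wx": 0, "wy": 0, "wz": 0}, {"x": 0.04, "y": 0, "z": 0, "wx": 0, "wy": 0, "wz": 0}, {"x": 0.04, "y": 0, "z": 0, "wx": 0, "wy": 0, "wz": 0}, {"x": 0, "y": 0, "z": 0, "wx": 0, "wy": 0, "wz": 0}, {"x": 0, "y": 0, "z": 0, "wx": 0, "wy": 0, "wz": 0}])

```text
time_s: 10.35
tool_pos: [496.5, 200.8, 154.4]
tool_rot: [-0.002, 0.707, 0.002, 0.707]
force: [-2.9, -0.8, -0.2]
grip_width: 39.2
```

```bash
python3 - <<'E'
from h import *
o,p,d,C=look('w6');t=o['tool_pos'];print(t,o['force'],o['torque'],o['grip_width'])
print(needle(p,C))
for q in ringtop(p,d,C,zt=t[2]-7): print(q, 'rel', q[2]-t[0],q[3]-t[1])
E
```

```text
[496.50009659 200.81129954 154.38162819] [-2.86573829 -0.77968184 -0.19185636] [-0.44310234  0.69374652 -0.00757158] 39.22859685563751
(1.76, 86, 43.4)
(array([260.2, 228.4]), np.int32(2579), 497.33, 201.53, 20.17) rel 0.8299034078900718 0.7187004595879216
```

Call:
servo_tool(increments=[{"x": 0, "y": 0, "z": -0.01, "wx": 0, "wy": 0, "wz": 0}, {"x": 0, "y": -0.005, "z": -0.005, "wx": 0, "wy": 0, "wz": 0}, {"x": 0, "y": 0, "z": 0, "wx": 0, "wy": 0, "wz": 0}, {"x": 0.03, "y": 0, "z": 0, "wx": 0, "wy": 0, "wz": 0}, {"x": 0.04, "y": 0, "z": 0, "wx": 0, "wy": 0, "wz": 0}, {"x": 0.04, "y": 0, "z": 0, "wx": 0, "wy": 0, "wz": 0}, {"x": 0.04, "y": 0, "z": 0, "wx": 0, "wy": 0, "wz": 0}, {"x": 0.04, "y": 0, "z": 0, "wx": 0, "wy": 0, "wz": 0}, {"x": 0, "y": 0, "z": 0, "wx": 0, "wy": 0, "wz": 0}, {"x": 0, "y": 0, "z": 0, "wx": 0, "wy": 0, "wz": 0}])

```text
time_s: 11.65
tool_pos: [496.3, 200.8, 146.9]
tool_rot: [-0.002, 0.707, 0.002, 0.707]
force: [-1.4, -0.5, 0.3]
grip_width: 39.1
```

```bash
python3 - <<'E'
from h import *
o,p,d,C=look('w7');t=o['tool_pos'];print(t,o['force'],o['torque'],o['grip_width'])
print(needle(p,C))
for q in ringtop(p,d,C,zt=t[2]-7): print(q, 'rel', q[2]-t[0],q[3]-t[1])
E
```

```text
[496.34158547 200.79216787 146.87894766] [-1.38847846 -0.52575819  0.26358302] [-0.29202423  0.45292032  0.02743104] 39.097724608307445
(1.536, 89, 42.9)
(array([260.2, 228.1]), np.int32(2493), 497.32, 201.37, 19.99) rel 0.9784145283970247 0.5778321307007275
```

Call:
servo_tool(increments=[{"x": 0, "y": -0.005, "z": -0.01, "wx": 0, "wy": 0, "wz": 0}, {"x": 0.03, "y": 0, "z": 0, "wx": 0, "wy": 0, "wz": 0}, {"x": 0.07, "y": 0, "z": 0, "wx": 0, "wy": 0, "wz": 0}, {"x": 0.1, "y": 0, "z": 0, "wx": 0, "wy": 0, "wz": 0}, {"x": 0.1, "y": 0, "z": 0, "wx": 0, "wy": 0, "wz": 0}, {"x": 0.1, "y": 0, "z": 0, "wx": 0, "wy": 0, "wz": 0}, {"x": 0.1, "y": 0, "z": 0, "wx": 0, "wy": 0, "wz": 0}, {"x": 0.1, "y": 0, "z": 0, "wx": 0, "wy": 0, "wz": 0}, {"x": 0, "y": 0, "z": 0, "wx": 0, "wy": 0, "wz": 0}, {"x": 0, "y": 0, "z": 0, "wx": 0, "wy": 0, "wz": 0}])

```text
time_s: 12.95
tool_pos: [496.0, 200.5, 122.9]
tool_rot: [-0.002, 0.707, 0.002, 0.707]
force: [-0.7, -1.2, -0.6]
grip_width: 39.3
```

```bash
python3 - <<'E'
from h import *
o,p,d,C=look('w8');t=o['tool_pos'];print(t,o['force'],o['torque'],o['grip_width'])
print(needle(p,C))
for q in ringtop(p,d,C,zt=t[2]-7): print(q, 'rel', q[2]-t[0],q[3]-t[1])
E
```

```text
[495.96181149 200.53585827 122.93996049] [-0.74524938 -1.15585289 -0.62891331] [-0.08709158 -0.00589923 -0.01970002] 39.30134433631542
(1.155, 108, 43.2)
(array([260.3, 224.6]), np.int32(2139), 496.68, 201.18, 19.96) rel 0.7181885059050614 0.6441417299580507
```

Call:
servo_tool(increments=[{"x": 0.08, "y": 0, "z": 0, "wx": 0, "wy": 0, "wz": 0}, {"x": 0.07, "y": 0, "z": 0, "wx": 0, "wy": 0, "wz": 0}, {"x": 0.06, "y": 0, "z": 0, "wx": 0, "wy": 0, "wz": 0}, {"x": 0.04, "y": 0, "z": 0, "wx": 0, "wy": 0, "wz": 0}, {"x": 0.03, "y": 0, "z": 0, "wx": 0, "wy": 0, "wz": 0}, {"x": 0, "y": 0, "z": 0, "wx": 0, "wy": 0, "wz": 0}, {"x": 0, "y": 0, "z": 0, "wx": 0, "wy": 0, "wz": 0}, {"x": 0, "y": 0, "z": 0, "wx": 0, "wy": 0, "wz": 0}, {"x": 0, "y": 0, "z": 0, "wx": 0, "wy": 0, "wz": 0}, {"x": 0, "y": 0, "z": 0, "wx": 0, "wy": 0, "wz": 0}])

```text
time_s: 14.25
tool_pos: [495.8, 200.5, 111.7]
tool_rot: [-0.002, 0.707, 0.002, 0.707]
force: [-2.3, 0.2, -0.1]
grip_width: 39.5
```

```bash
python3 - <<'E'
from h import *
o,p,d,C=look('w9');t=o['tool_pos'];print(t,o['force'],o['torque'],o['grip_width'])
print(needle(p,C))
E
```

```text
[495.83731966 200.5223298  111.68313088] [-2.31303727  0.20160707 -0.1231224 ] [-0.09777968  0.21459428 -0.0172127 ] 39.46122855862864
(1.761, 129, 43.2)
```

Call:
servo_tool(increments=[{"x": 0, "y": 0, "z": 0, "wx": 0, "wy": 0, "wz": 0}, {"x": 0, "y": 0, "z": 0, "wx": 0, "wy": 0, "wz": 0}, {"x": 0, "y": 0, "z": 0, "wx": 0, "wy": 0, "wz": 0}, {"x": 0, "y": 0, "z": 0, "wx": 0, "wy": 0, "wz": 0}, {"x": 0, "y": 0, "z": 0, "wx": 0, "wy": 0, "wz": 0}, {"x": 0, "y": 0, "z": 0, "wx": 0, "wy": 0, "wz": 0}, {"x": -0.3, "y": 0, "z": 0, "wx": 0, "wy": 0, "wz": 0}, {"x": -0.7, "y": 0, "z": 0, "wx": 0, "wy": 0, "wz": 0}, {"x": -0.7, "y": 0, "z": 0, "wx": 0, "wy": 0, "wz": 0}, {"x": -0.3, "y": 0, "z": 0, "wx": 0, "wy": 0, "wz": 0}], jaw=0.3)

```text
time_s: 15.55
tool_pos: [496.8, 200.8, 193.7]
tool_rot: [-0.001, 0.706, 0.002, 0.708]
force: [-0.8, -0.1, -0.1]
grip_width: 61.3
```

```bash
python3 - <<'E'
from h import *
o,p,d,C=look('w10');t=o['tool_pos'];print(t,o['force'],o['torque'],o['grip_width'])
print(needle(p,C))
for q in ringtop(p,d,C,zt=105): print(q)
P=cloud(C,d);m,_=rings(C,p);print(np.percentile(P[m>0][:,2],[5,50,95]))
b=(P[:,:,2]>130)&(P[:,:,2]<150)&(P[:,:,1]>185)&(P[:,:,1]<215)&(P[:,:,0]>480)&(P[:,:,0]<515)
v,u=np.nonzero(b);print(b.sum(),np.median(P[b],0))
E
```

```text
[496.7639931  200.79069835 193.70457821] [-0.76695395 -0.08347319 -0.09484728] [-0.08232469  0.04272517  0.0285915 ] 61.26673500753972
(1.802, 63, 42.9)
(array([259. , 194.7]), np.int32(1028), 496.66, 201.09, 19.85)
[ 99.60170692 104.84981914 293.73641215]
197 [496.71642541 201.44857096 140.32746071]
```

Ring 1 is fully down, and the needle reads about 1.80. Next is the second ring, near (466,-151).

Call:
servo_tool(increments=[{"x": 0, "y": -0.6, "z": 0, "wx": 0, "wy": 0, "wz": 0}, {"x": 0, "y": -1, "z": -0.1, "wx": 0, "wy": 0, "wz": 0}, {"x": 0, "y": -1, "z": -0.1, "wx": 0, "wy": 0, "wz": 0}, {"x": 0, "y": -1, "z": -0.1, "wx": 0, "wy": 0, "wz": 0}, {"x": 0.2, "y": -1, "z": -0.1, "wx": 0, "wy": 0, "wz": 0}, {"x": 0.4, "y": -1, "z": -0.1, "wx": 0, "wy": 0, "wz": 0}, {"x": 0.5, "y": -1, "z": -0.1, "wx": 0, "wy": 0, "wz": 0}, {"x": 0.5, "y": -1, "z": -0.1, "wx": 0, "wy": 0, "wz": 0}, {"x": 0.4, "y": -0.8, "z": -0.08, "wx": 0, "wy": 0, "wz": 0}, {"x": 0.1, "y": -0.4, "z": 0, "wx": 0, "wy": 0, "wz": 0}])

```text
time_s: 16.85
tool_pos: [464.8, -153.5, 106.2]
tool_rot: [-0.001, 0.708, 0.001, 0.706]
force: [0.1, 0.2, 0.7]
grip_width: 61.1
```

```bash
python3 - <<'E'
from h import *
vision.capture('side');vision.capture('side');vision.capture('side')
o,p,d,C=look('w11');print(o['tool_pos'],o['force'],R.from_quat(o['tool_rot']).as_matrix().round(4))
for q in ringtop(p,d,C): print(q)
E
```

```text
[ 465.73824536 -152.13307876  107.05443817] [0.38506569 0.27183058 0.08267581] [[-1.4e-03 -3.0e-03  1.0e+00]
 [ 2.0e-04  1.0e+00  3.0e-03]
 [-1.0e+00  2.0e-04 -1.4e-03]]
(array([258.8, 196.1]), np.int32(1270), 465.4, -151.16, 19.84)
(array([359.6, 234.6]), np.int32(287), 569.6, -192.97, 18.27)
(array([264.1, 305.6]), np.int32(161), 471.23, -264.59, 14.97)
```

Call:
servo_tool(increments=[{"x": 0.3, "y": 0.01, "z": -0.01, "wx": 0, "wy": 0, "wz": 0}, {"x": 0.5, "y": 0, "z": 0, "wx": 0, "wy": 0, "wz": 0}, {"x": 0.6, "y": 0, "z": 0, "wx": 0, "wy": 0, "wz": 0}, {"x": 0.45, "y": 0, "z": 0, "wx": 0, "wy": 0, "wz": 0}, {"x": 0.18, "y": 0, "z": 0, "wx": 0, "wy": 0, "wz": 0}, {"x": 0.04, "y": 0, "z": 0, "wx": 0, "wy": 0, "wz": 0}, {"x": 0, "y": 0, "z": 0, "wx": 0, "wy": 0, "wz": 0}, {"x": 0, "y": 0, "z": 0, "wx": 0, "wy": 0, "wz": 0}, {"x": 0, "y": 0, "z": 0, "wx": 0, "wy": 0, "wz": 0}, {"x": 0, "y": 0, "z": 0, "wx": 0, "wy": 0, "wz": 0}])

```text
time_s: 18.3
tool_pos: [466.2, -151.3, 25.1]
tool_rot: [-0.002, 0.707, 0.002, 0.707]
force: [-0.0, 1.1, 0.2]
grip_width: 61.1
```

Call:
servo_tool(increments=[{"x": 0, "y": 0, "z": 0, "wx": 0, "wy": 0, "wz": 0}, {"x": 0, "y": 0, "z": 0, "wx": 0, "wy": 0, "wz": 0}, {"x": 0, "y": 0, "z": 0, "wx": 0, "wy": 0, "wz": 0}, {"x": 0, "y": 0, "z": 0, "wx": 0, "wy": 0, "wz": 0}, {"x": 0, "y": 0, "z": 0, "wx": 0, "wy": 0, "wz": 0}, {"x": 0, "y": 0, "z": 0, "wx": 0, "wy": 0, "wz": 0}, {"x": 0, "y": 0, "z": 0, "wx": 0, "wy": 0, "wz": 0}, {"x": 0, "y": 0, "z": 0, "wx": 0, "wy": 0, "wz": 0}, {"x": 0, "y": 0, "z": 0, "wx": 0, "wy": 0, "wz": 0}, {"x": 0, "y": 0, "z": 0, "wx": 0, "wy": 0, "wz": 0}], jaw=-1, squeeze=15)

```text
time_s: 19.55
tool_pos: [465.9, -151.2, 24.8]
tool_rot: [-0.002, 0.707, 0.002, 0.707]
force: [-0.6, 0.1, 1.4]
grip_width: 40.1
```

Call:
servo_tool(increments=[{"x": -0.4, "y": 0, "z": 0, "wx": 0, "wy": 0, "wz": 0}, {"x": -0.9, "y": 0.4, "z": 0, "wx": 0, "wy": 0, "wz": 0}, {"x": -1, "y": 0.8, "z": 0.1, "wx": 0, "wy": 0, "wz": 0}, {"x": -0.8, "y": 1, "z": 0.1, "wx": 0, "wy": 0, "wz": 0}, {"x": -0.6, "y": 1, "z": 0.1, "wx": 0, "wy": 0, "wz": 0}, {"x": -0.3, "y": 1, "z": 0.1, "wx": 0, "wy": 0, "wz": 0}, {"x": 0, "y": 1, "z": 0.1, "wx": 0, "wy": 0, "wz": 0}, {"x": 0, "y": 1, "z": 0.1, "wx": 0, "wy": 0, "wz": 0}, {"x": 0, "y": 1, "z": 0.1, "wx": 0, "wy": 0, "wz": 0}, {"x": 0, "y": 0.6, "z": 0.07, "wx": 0, "wy": 0, "wz": 0}])

```text
time_s: 20.8
tool_pos: [495.2, 163.6, 185.8]
tool_rot: [-0.002, 0.707, 0.003, 0.707]
force: [-0.8, -0.6, -1.3]
grip_width: 39.5
```

```bash
python3 - <<'E'
from h import *
for _ in range(3): vision.capture('side')
o,p,d,C=look('w12');t=o['tool_pos'];print(t,o['force'],o['grip_width'],needle(p,C))
for q in ringtop(p,d,C,zt=t[2]-7.8): print(q, 'rel', q[2]-t[0],q[3]-t[1])
z=np.load('w4.npz');C4=cam('wrist',dict(tool_rot=z['q'],tool_pos=z['t']));tt=z['t']
for pp,dd,CC,T in ((z['p'],z['d'],C4,tt),(p,d,C,t)):
  P=cloud(CC,dd)
  b=(P[:,:,2]>132)&(P[:,:,2]<150)&(P[:,:,1]>185)&(P[:,:,1]<215)&(P[:,:,0]>480)&(P[:,:,0]<515);v,u=np.nonzero(b)
  print('post',np.median(P[b],0),onplane(CC,[[u.mean(),v.mean()]],np.median(P[b][:,2]))[0],b.sum())
E
```

```text
[495.12275194 162.00939844 185.45059111] [ 0.31106842 -0.24579845 -1.43743184] 39.74926188446108 (1.798, 74, 43.0)
(array([260.2, 229.9]), np.int32(2551), 496.26, 162.0, 20.13) rel 1.1372480601074813 -0.009398435016919393
post [496.44614853 200.41052086 143.68487809] [496.40746746 200.49312071 143.68487809] 217
post [496.24950753 200.26596297 140.57296292] [496.30873444 200.41575408 140.57296292] 207
```

Call:
servo_tool(increments=[{"x": 0, "y": 0.3, "z": 0.01, "wx": 0, "wy": 0, "wz": 0}, {"x": 0, "y": 0.4, "z": 0.008, "wx": 0, "wy": 0, "wz": 0}, {"x": 0.1, "y": 0.23, "z": 0, "wx": 0, "wy": 0, "wz": 0}, {"x": 0.2, "y": 0.048, "z": 0, "wx": 0, "wy": 0, "wz": 0}, {"x": 0.12, "y": 0, "z": 0, "wx": 0, "wy": 0, "wz": 0}, {"x": 0.1, "y": 0, "z": 0, "wx": 0, "wy": 0, "wz": 0}, {"x": 0.08, "y": 0, "z": 0, "wx": 0, "wy": 0, "wz": 0}, {"x": 0.08, "y": 0, "z": 0, "wx": 0, "wy": 0, "wz": 0}, {"x": 0.06, "y": 0, "z": 0, "wx": 0, "wy": 0, "wz": 0}, {"x": 0, "y": 0, "z": 0, "wx": 0, "wy": 0, "wz": 0}])

```text
time_s: 22.25
tool_pos: [495.7, 200.0, 155.1]
tool_rot: [-0.002, 0.707, 0.002, 0.707]
force: [0.1, -0.7, -0.6]
grip_width: 39.8
```

```bash
python3 - <<'E'
from h import *
for _ in range(3): vision.capture('side')
o,p,d,C=look('w13');t=o['tool_pos'];print(t,o['force'],o['torque'],o['grip_width'],needle(p,C))
for q in ringtop(p,d,C,zt=t[2]-7.8): print(q, 'rel', q[2]-t[0],q[3]-t[1])
E
```

```text
[495.91021164 200.04893641 155.36775018] [-0.49446748 -0.10542359 -0.06209807] [-0.07717826  0.05965083  0.01932438] 40.035757989304145 (1.806, 84, 43.5)
(array([260.1, 222.1]), np.int32(3250), 496.63, 200.05, 20.13) rel 0.7197883615435217 0.0010635914523220436
```

Call:
servo_tool(increments=[{"x": 0.04, "y": 0.01, "z": 0, "wx": 0, "wy": 0, "wz": 0}, {"x": 0.08, "y": 0, "z": 0, "wx": 0, "wy": 0, "wz": 0}, {"x": 0.1, "y": 0, "z": 0, "wx": 0, "wy": 0, "wz": 0}, {"x": 0.1, "y": 0, "z": 0, "wx": 0, "wy": 0, "wz": 0}, {"x": 0.1, "y": 0, "z": 0, "wx": 0, "wy": 0, "wz": 0}, {"x": 0.1, "y": 0, "z": 0, "wx": 0, "wy": 0, "wz": 0}, {"x": 0.08, "y": 0, "z": 0, "wx": 0, "wy": 0, "wz": 0}, {"x": 0.03, "y": 0, "z": 0, "wx": 0, "wy": 0, "wz": 0}, {"x": 0, "y": 0, "z": 0, "wx": 0, "wy": 0, "wz": 0}, {"x": 0, "y": 0, "z": 0, "wx": 0, "wy": 0, "wz": 0}])

```text
time_s: 23.7
tool_pos: [495.9, 200.5, 130.2]
tool_rot: [-0.002, 0.707, 0.002, 0.707]
force: [-0.2, -0.6, -0.2]
grip_width: 39.9
```

```bash
python3 - <<'E'
from h import *
o,p,d,C=look('w14');t=o['tool_pos'];print(t,o['force'],o['torque'],o['grip_width'],needle(p,C))
E
```

```text
[495.87654015 200.46423636 130.17901057] [-0.2357447  -0.64990984 -0.16171656] [-0.04427479  0.03775009  0.03083063] 39.86357030735564 (1.809, 108, 43.4)
```

Call:
servo_tool(increments=[{"x": 0.04, "y": 0, "z": 0, "wx": 0, "wy": 0, "wz": 0}, {"x": 0.05, "y": 0, "z": 0, "wx": 0, "wy": 0, "wz": 0}, {"x": 0.05, "y": 0, "z": 0, "wx": 0, "wy": 0, "wz": 0}, {"x": 0.04, "y": 0, "z": 0, "wx": 0, "wy": 0, "wz": 0}, {"x": 0, "y": 0, "z": 0, "wx": 0, "wy": 0, "wz": 0}, {"x": 0, "y": 0, "z": 0, "wx": 0, "wy": 0, "wz": 0}, {"x": 0, "y": 0, "z": 0, "wx": 0, "wy": 0, "wz": 0}, {"x": 0, "y": 0, "z": 0, "wx": 0, "wy": 0, "wz": 0}, {"x": 0, "y": 0, "z": 0, "wx": 0, "wy": 0, "wz": 0}, {"x": 0, "y": 0, "z": 0, "wx": 0, "wy": 0, "wz": 0}])

```text
time_s: 25.0
tool_pos: [495.8, 200.5, 122.9]
tool_rot: [-0.002, 0.707, 0.002, 0.707]
force: [0.1, -0.3, 0.6]
grip_width: 40.0
```

```bash
python3 - <<'E'
from h import *
o,p,d,C=look('w15');t=o['tool_pos'];print(t,o['force'],o['torque'],o['grip_width'],needle(p,C))
E
```

```text
[495.78727737 200.46495583 122.88652036] [ 0.08478551 -0.27985978  0.63335299] [-0.02767339  0.17162729  0.0044414 ] 40.040626950978705 (2.488, 110, 44.6)
```

Contact has added 0.68, so the ring is seated. I'll release it, rise, and check.

Call:
servo_tool(increments=[{"x": 0, "y": 0, "z": 0, "wx": 0, "wy": 0, "wz": 0}, {"x": 0, "y": 0, "z": 0, "wx": 0, "wy": 0, "wz": 0}, {"x": 0, "y": 0, "z": 0, "wx": 0, "wy": 0, "wz": 0}, {"x": 0, "y": 0, "z": 0, "wx": 0, "wy": 0, "wz": 0}, {"x": 0, "y": 0, "z": 0, "wx": 0, "wy": 0, "wz": 0}, {"x": 0, "y": 0, "z": 0, "wx": 0, "wy": 0, "wz": 0}, {"x": -0.3, "y": 0, "z": 0, "wx": 0, "wy": 0, "wz": 0}, {"x": -0.8, "y": 0, "z": 0, "wx": 0, "wy": 0, "wz": 0}, {"x": -0.8, "y": 0, "z": 0, "wx": 0, "wy": 0, "wz": 0}, {"x": -0.5, "y": 0, "z": 0, "wx": 0, "wy": 0, "wz": 0}], jaw=0.3)

```text
time_s: 26.3
tool_pos: [496.5, 200.5, 221.2]
tool_rot: [-0.001, 0.706, 0.002, 0.708]
force: [0.4, -0.1, -0.7]
grip_width: 61.0
```

Call:
servo_tool(increments=[{"x": -0.2, "y": -0.2, "z": 0, "wx": 0, "wy": 0, "wz": 0}, {"x": -0.2, "y": -0.5, "z": 0, "wx": 0, "wy": 0, "wz": 0}, {"x": 0, "y": -0.5, "z": 0, "wx": 0, "wy": 0, "wz": 0}, {"x": 0, "y": -0.4, "z": 0, "wx": 0, "wy": 0, "wz": 0}, {"x": 0, "y": -0.2, "z": 0, "wx": 0, "wy": 0, "wz": 0}, {"x": 0, "y": 0, "z": 0, "wx": 0, "wy": 0, "wz": 0}, {"x": 0, "y": 0, "z": 0, "wx": 0, "wy": 0, "wz": 0}, {"x": 0, "y": 0, "z": 0, "wx": 0, "wy": 0, "wz": 0}, {"x": 0, "y": 0, "z": 0, "wx": 0, "wy": 0, "wz": 0}, {"x": 0, "y": 0, "z": 0, "wx": 0, "wy": 0, "wz": 0}])

```text
time_s: 27.55
tool_pos: [496.1, 128.7, 234.8]
tool_rot: [-0.002, 0.707, 0.002, 0.707]
force: [0.2, -1.0, -0.1]
grip_width: 60.9
```

```bash
python3 - <<'E'
from h import *
o,p,d,C=look('w16');t=o['tool_pos'];print(t,o['force'],o['grip_width'],needle(p,C))
P=cloud(C,d);m,_=rings(C,p);m[:,:150]=0;m[:,370:]=0;w=P[(m>0)&(P[:,:,2]>80)];print(np.percentile(w[:,2],[5,50,95]))
for q in ringtop(p,d,C,zt=np.median(w[:,2])): print(q)
E
```

```text
[496.08882249 128.69790981 234.8477862 ] [ 0.24115676 -1.01149314 -0.11667906] 60.850353106515435 (2.348, 53, 43.8)
[114.4162195  115.73335164 117.03092592]
(array([260.1, 119.9]), np.int32(1123), 496.63, 199.41, 19.73)
```

View pics/w16.png

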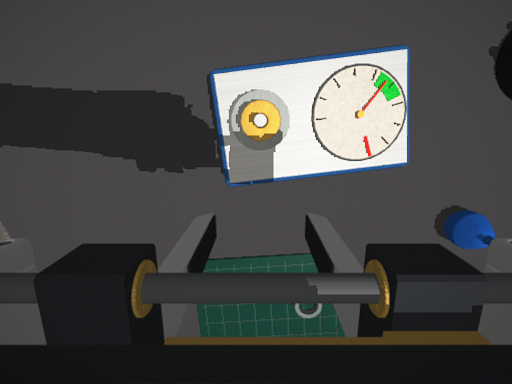

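The needle sits inside the green sector at (383,84). Both rings are flat on the post at (260,120) and the arm is clear, so I'm handing in.

```bash
python3 -c "
from plant import job; print(job.finish_job())"
```

```text
the job is handed in; nothing more can be done
None
```

I threaded two brass rings onto the post one at a time, lowered each one all the way down before letting go, and handed the job in at about 28 s of the 72 s allowed.

- **First ring:** my first try put it on the post's rim. The needle rose to about 2.36, well short of the red mark. I shifted the ring about 2 mm and it went down the post.
- **Second ring:** it went straight on without touching the rim.
- **Needle:** it rests at about 2.35 by my measurement, and the last picture shows it inside the green sector. It started at 1.16 and read 1.80 after the first ring. These angles may be up to about 0.1 high, because the height of the post at the start suggested 1.06. Even 0.1 lower the needle would still be in the green.
- **Rings on the post:** the upper ring's top is flat at about 115.7 mm, so its underside is near 102 mm. That is where two seated rings should put it.
- **Everything else:** the gripper was open and clear of everything at hand-in. I did not touch the other two rings or the bystanders, but I did not measure their positions again at the end.

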